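Stand the potter's kit case on its heavy end

TASK

The long plywood kit case has its steel tools packed at one end, and from outside you cannot tell which. Lift it a good hand's breadth off the table by its middle handle to see which end dips, and lay it flat on the table again. Then leave it standing upright on the round plaster bat, well inside the edge, heavy end down (lifted by the wire handle at its light end, it hangs on end).

Things in the scene. Friction and masses are not known exactly. Their poses are not given: they have to be found in the camera images.
- case_mid (a point): Centre of the plywood kit case, 190 long (x) x 50 wide (y) x 46 mm high (z), about 0.6 kg, lying flat at any heading; the long one with 3 wire handles. Either end may be heavy. Middle handle square to the lid, its 8 mm bar (48 mm long, along y) 69 mm above this point; lifted by it, the case tips on the handle's hinge, heavy end about 17 degrees down (a stop allows no more).
- end_a_bar (a point): Middle of the cross bar (8 mm thick, 62 mm long, along the case's y) of the wire handle at the case's +x end, standing about square to the lid. It swings on a hinge half-way up the case's sides, 86 mm from its centre, bar 62 mm from the hinge, and stays where left. Held up by it, the case hangs straight down on end: bar 53 mm over its upper end, 243 mm over its lower end.
- end_b_bar (a point): Middle of the cross bar of the like handle at the case's -x end; same sizes and behaviour. Both ends of the case look alike. (The squarer plywood case with only one handle is another one, not wanted.)
- bat: Round white plaster bat (disc), fixed, 180 mm across and 20 mm thick, lying on the table; origin at the centre of its underside. (The square plaster slab is not it.)
Mind the look-alikes: they are no part of the job. Leave any pink or red look-alike of the part that bears case_mid alone.

How it is judged:
By the outcome, as a careful person would: the job done as asked, in the order asked, and still so for the second after the job is handed in, with the robot touching nothing.
It also fails if it takes over 58 s, if anything falls off the work surface, if the arm or the gripper's body presses on something with over 40 N, if the wrist force passes 120 N, or if a joint passes its speed limit or range.

ROBOT

A 6-joint arm with a two-finger parallel gripper is mounted at the origin on the work surface. World frame = base frame: x ahead of the robot, y to its left, z up, the work surface at z = 0. Lengths are in mm, angles in rad, forces in N, time in s.
With the tool pointing down it reaches from about 350 to 775 mm from the base axis. Payload 7.3 kg.
Tool frame: the origin (TCP) lies at the very end of the fingers, on their centre line; the grasp point (between the pads) lies 19 mm behind it (bot.tcp_to_grasp is the distance from the TCP to the grasp point, in mm); z points along the fingers, y is the direction in which the jaws open and shut (so a half turn about z gives the same grasp; the last joint's range is limited). The gripper opens to 92 mm and grips with 3 to 60 N. Pads are 19 mm wide; open, the fingers measure 130 mm over their backs; the gripper's body (75 mm by 190 mm) begins 47 mm behind the grasp point.
Start: joints at [1.19, 0.342, 1.524, -0, 1.275, -0.146], TCP at [122.124, 510.618, 226.741] pointing down, gripper open.
Joint ranges: [-2.53, 2.53], [-0.77, 2.02], [0.04, 2.7], [-1, 4.14], [0.28, 2.66], [-3.11, 3.11]. Speed limits (rad/s): [2.57, 2.57, 3.14, 3.14, 3.14, 3.14].

INTERFACE

Orientations are given as [roll, pitch, yaw] about the fixed x, y, z axes, in that order (R = Rz(yaw) Ry(pitch) Rx(roll)).
In Python, from plant import bot gives the robot as it stands. The module is installed in compiled form; this text tells all that it offers.
- The arm moves only by the tool carry_out, never from a script. Its argument "motion" is a list of rows, each a list of 5 numbers: the closure, from 0 (fully open) to 1 (shut), then the shift along the tool's x, y, z in mm, then the turn about the tool's z in degrees. In form: [[claw, dx, dy, dz, spin], ...]. A call has 1 to 10 rows; each row is the pose to reach, as a shift and turn from the pose measured when the call began, along the tool's axes at that moment; what a row does not reach only later rows make up. A row lasts 1/8 s, in which the tool goes at most 62.5 mm and 10.7 degrees, less where a joint would pass 70% of its speed; a pose out of reach is approached as far as the arm can. A call with a gripper value outside its range is refused whole. The fingers move at their own pace and stop on an object; the grip force is fixed at half the most. Time passes only in rows, so rows that repeat a pose let the fingers close. It gives the time, the measured TCP pose, the force and the opening at its end, in the units of the state.
- bot.get_obs(): the state, without advancing time (a new reading comes with each control period).
- bot.capture(name): name is "scene" or "top" or "wrist"; returns a dict with "color" (384x512x3 uint8, red, green, blue), "depth" (384x512 float32, mm along the optical axis (not along the pixel's ray), 0 where there is no reading), "K" (3x3 intrinsics, pixels), "camera_from_world" (4x4, takes a point from world to camera coordinates). Camera axes: x right, y down, z forward; pixel columns grow to the right and rows downward; lengths in mm; the calibration is good to about 2 mm. A picture is of the moment at which its call begins.
- bot.close_job(): hands the job in, once; it reports no verdict.
The state is a dict: "time": time; "joint_positions": joint angles; "dq": joint speeds; "tau": joint torques, N m; "tool_pos": TCP position; "tcp_rot": TCP orientation; "contact_force": force on the tool from outside, world axes, zero at the start; "moment": the same for the moment, N m; "grip_width": finger opening in mm.
Only numpy, scipy, OpenCV 4.12 (cv2) and the standard library are available. Lean on these libraries where they do the work, as an engineer would, in place of code of your own. Each camera call takes 0.05 s, during which the arm holds its last target.

## Working session

There is one attempt and no reset: what is moved stays moved. The work goes in short steps, Python scripts to look and compute and a tool call to move; the robot and the scene stay as the last step left them, time stands still between calls to the robot, and variables do not carry over. Pictures are saved under pics/ and viewed, and the job is handed in when it is done.

Besides the shell and the picture viewer there is one more tool, called after "Request:" in YAML: its name, and indented under it one key for each argument. carry_out: Moves the arm, as the interface text tells. Its arguments: {"type":"object","properties":{"motion":{"type":"array","items":{"type":"array","items":{"type":"number"}}}},"required":["motion"]}

```bash
mkdir -p pics
cat > h.py <<'E'
import numpy as np,cv2
from plant import bot
def cap(n,f):
    c=bot.capture(n); np.savez('%s.npz'%f,**c); cv2.imwrite('pics/%s.png'%f,cv2.cvtColor(c['color'],cv2.COLOR_RGB2BGR)); return c
def load(f): return dict(np.load('%s.npz'%f))
def world(c,u,v,z=None):
    K=c['K'];T=np.linalg.inv(c['camera_from_world'])
    r=np.linalg.inv(K)@np.array([u,v,1.])
    if z is None:
        return (T@np.r_[r*c['depth'][int(v),int(u)],1])[:3]
    d=T[:3,:3]@r;o=T[:3,3]; return o+d*(z-o[2])/d[2]
def cloud(c):
    h,w=c['depth'].shape;u,v=np.meshgrid(np.arange(w),np.arange(h))
    r=np.stack([u,v,np.ones_like(u)],-1)@np.linalg.inv(c['K']).T*c['depth'][...,None]
    T=np.linalg.inv(c['camera_from_world']);return r@T[:3,:3].T+T[:3,3]
def crop(f,x0,y0,x1,y1,s,o):
    i=cv2.imread('pics/%s.png'%f)[y0:y1,x0:x1];cv2.imwrite('pics/%s.png'%o,cv2.resize(i,None,fx=s,fy=s,interpolation=cv2.INTER_CUBIC))
E
python3 - <<'E'
from h import *
cap('scene','s0');cap('top','t0')
print(bot.get_obs())
E
```

```text
{'time': 0.1, 'joint_positions': array([ 1.18999117e+00,  3.42662331e-01,  1.52490059e+00,  9.97036037e-06,
        1.27540546e+00, -1.45963374e-01]), 'dq': array([ 0.00092074, -0.00056865, -0.00418688,  0.00134509,  0.00051206,
       -0.00052511]), 'tau': array([ 2.05555436e-03, -4.31999123e+01, -2.44698268e+01,  7.20505044e-02,
        5.24797000e-02, -4.07951450e-05]), 'tool_pos': array([121.98512646, 510.2667022 , 226.11693725]), 'tcp_rot': array([-3.14023294e+00, -2.09526824e-04,  2.90674782e+00]), 'contact_force': array([ 0.71776784,  0.29467618, -0.75700731]), 'moment': array([0.00256824, 0.0455844 , 0.01330423]), 'grip_width': 91.74540625562891}
```

View pics/s0.png

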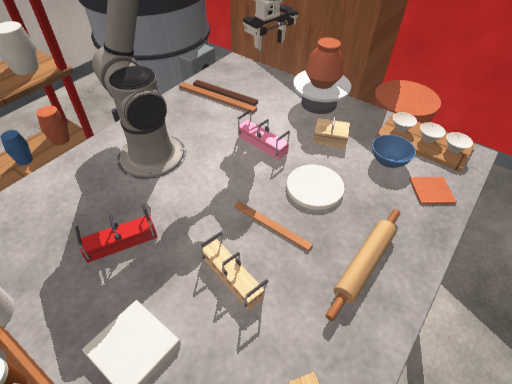

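View pics/t0.png

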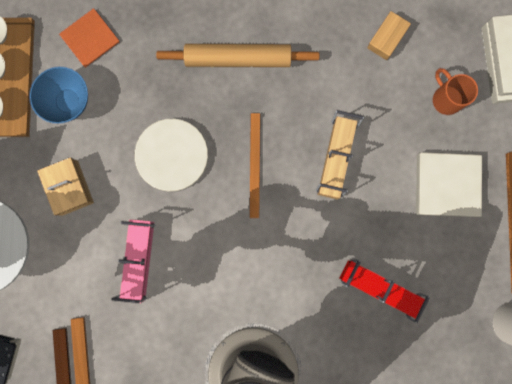

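The plywood case is at top-view pixel (340,155), with its handles at (348,115), (340,153) and (330,192). The bat is at (171,155), with a wooden stick between them at (255,165).

Run:
```python
from h import *
crop('t0',300,95,380,215,5,'t0c')
c=load('t0');W=cloud(c)
# lid
P=W[100:205,305:375];col=c['color'][100:205,305:375].astype(int)
m=(P[...,2]>38)&(P[...,2]<54)&(col[...,0]-col[...,2]>40)
q=P[m];print('lid z',np.median(q[:,2]),len(q))
r=cv2.minAreaRect(q[:,:2].astype(np.float32));print(r)
m2=(P[...,2]>75)
qq=P[m2];print(len(qq))
n,l,s,ce=cv2.connectedComponentsWithStats(m2.astype(np.uint8))
for i in range(1,n):
    a=P[l==i];print(len(a),a.mean(0),a.max(0),ce[i]+[305,100])
m=(W[...,2]>12)&(W[...,2]<30);m[:, :125]=0;m[:,215:]=0;m[:110]=0;m[198:]=0
q=W[m];print('bat',cv2.minEnclosingCircle(q[:,:2].astype(np.float32)),np.median(q[:,2]),q[:,:2].mean(0))
for uv in [(255,115),(255,215)]:print(world(c,*uv))
print(c['camera_from_world'])
```

```text
lid z 48.08346327915456 1515
((514.6634521484375, -202.76683044433594), (50.729515075683594, 191.02706909179688), 76.69921875)
326
1 [ 324.34696879  -22.50392704 1219.09418978] [ 324.34696879  -22.50392704 1219.09418978] [328. 103.]
1 [ 324.34696879  -22.50392704 1219.09418978] [ 324.34696879  -22.50392704 1219.09418978] [344. 104.]
1 [ 324.34696879  -22.50392704 1219.09418978] [ 324.34696879  -22.50392704 1219.09418978] [348. 107.]
1 [ 324.34696879  -22.50392704 1219.09418978] [ 324.34696879  -22.50392704 1219.09418978] [369. 109.]
1 [ 324.34696879  -22.50392704 1219.09418978] [ 324.34696879  -22.50392704 1219.09418978] [334. 110.]
107 [ 601.63898316 -220.38499262  109.77957258] [ 616.34245334  -22.50392704 1219.09418978] [349.69158879 113.85981308]
1 [ 324.34696879  -22.50392704 1219.09418978] [ 324.34696879  -22.50392704 1219.09418978] [309. 115.]
1 [ 324.34696879  -22.50392704 1219.09418978] [ 324.34696879  -22.50392704 1219.09418978] [319. 118.]
1 [ 324.34696879  -22.50392704 1219.09418978] [ 324.34696879  -22.50392704 1219.09418978] [363. 122.]
1 [ 324.34696879  -22.50392704 12
[... 2416 characters left out ...]
392704 1219.09418978] [313. 203.]
1 [ 324.34696879  -22.50392704 1219.09418978] [ 324.34696879  -22.50392704 1219.09418978] [351. 202.]
1 [ 324.34696879  -22.50392704 1219.09418978] [ 324.34696879  -22.50392704 1219.09418978] [372. 203.]
bat ((524.6148071289062, 200.88648986816406), 90.42813873291016) 21.999567297144722 [523.52491467 200.0233365 ]
[623.76094196  -4.08740099   9.21543796]
[375.77456484  -4.84314088  14.36284861]
[[ 1.97089824e-03 -9.99979737e-01 -6.05317385e-03 -1.57633368e+01]
 [-9.95860568e-01 -1.41263738e-03 -9.08830808e-02  4.33767602e+02]
 [ 9.08726883e-02  6.20723845e-03 -9.95843173e-01  1.18469203e+03]
 [ 0.00000000e+00  0.00000000e+00  0.00000000e+00  1.00000000e+00]]
```

View pics/t0c.png

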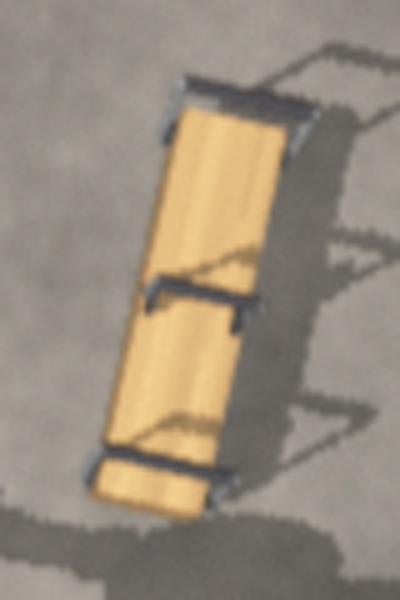

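Run:
```python
from h import *
c=load('t0');W=cloud(c)
P=W[100:205,305:375]
m2=(P[...,2]>78)&(P[...,2]<140)
n,l,s,ce=cv2.connectedComponentsWithStats(m2.astype(np.uint8))
for i in range(1,n):
    a=P[l==i]
    if len(a)>20: print(len(a),np.median(a,0),a.min(0),a.max(0),cv2.minAreaRect(a[:,:2].astype(np.float32)))
h=np.radians(-13.3);ce=np.array([514.7,-202.8])
for s in(-86,0,86):print(ce+s*np.array([np.cos(h),np.sin(h)]))
# center pixels of bars -> plane
for u,v,z in [(349.5,113.5,85),(340.5,153,92),(332.5,187.5,85)]: print(world(c,u,v,z))
o=bot.get_obs();print(o['tool_pos'],o['tcp_rot'])
```

```text
102 [ 606.82562317 -225.0355282    89.19468344] [ 596.75240071 -255.99438671   78.45095517] [ 616.34245334 -191.92127105   95.14158292] ((607.6792602539062, -224.32821655273438), (65.888427734375, 8.191122055053711), 76.98500061035156)
83 [ 514.07002378 -201.7551687    96.99192371] [ 506.55702643 -228.02011429   79.23613715] [ 523.64790379 -176.84816289  102.30620123] ((515.0195922851562, -202.7319793701172), (52.343318939208984, 8.259774208068848), 77.22285461425781)
100 [ 436.81977453 -183.69810011   90.46610336] [ 427.36293818 -215.09497617   78.23066588] [ 446.10971352 -152.34543565   94.6016189 ] ((437.0975646972656, -183.84078979492188), (64.2489013671875, 8.158349990844727), 76.79776763916016)
[ 431.00661694 -183.0157226 ]
[ 514.7 -202.8]
[ 598.39338306 -222.5842774 ]
[ 608.6553226  -224.58170853   85.        ]
[ 514.74539672 -201.40900636   92.        ]
[ 436.02081715 -183.19026997   85.        ]
[121.98512646 510.2667022  226.11693725] [-3.14023294e+00 -2.09526824e-04  2.90674782e+00]
```

Request:
carry_out:
  motion:
    - [0.45,-432,-267,0,80]
    - [0.45,-432,-267,0,80]
    - [0.45,-432,-267,0,80]
    - [0.45,-432,-267,0,80]
    - [0.45,-432,-267,0,80]
    - [0.45,-432,-267,0,80]
    - [0.45,-432,-267,0,80]
    - [0.45,-432,-267,0,80]
    - [0.45,-432,-267,0,80]
    - [0.45,-432,-267,0,80]

```text
time: 1.35
tool_pos: [479.7, 149.9, 225.9]
tcp_rot: [-3.14, 0.001, 1.51]
contact_force: [-0.2, 1.0, -0.2]
grip_width: 50.9
```

```bash
cat >> h.py <<'E'
from scipy.spatial.transform import Rotation as Ro
def go(target,yaw=None):
    o=bot.get_obs();R=Ro.from_euler('xyz',o['tcp_rot'])
    print('t',round(o['time'],2),'pos',o['tool_pos'].round(1),'rpy',np.degrees(o['tcp_rot']).round(2),'w',round(o['grip_width'],1),'F',o['contact_force'].round(1))
    d=np.array(target,float)-o['tool_pos']
    print('shift',R.inv().apply(d).round(1),'dist',np.linalg.norm(d).round(), 'spin',None if yaw is None else round((np.degrees(o['tcp_rot'][2])-yaw+180)%360-180,2))
E
python3 - <<'E'
from h import *
go((515,-202.5,180),76.7)
E
```

```text
t 1.35 pos [479.7 149.9 225.9] rpy [-1.7989e+02  7.0000e-02  8.6510e+01] w 50.9 F [-0.2  1.  -0.2]
shift [-349.6   56.8   46.2] dist 357.0 spin 9.81
```

Request:
carry_out:
  motion:
    - [0.45,-350,57,46,9.8]
    - [0.45,-350,57,46,9.8]
    - [0.45,-350,57,46,9.8]
    - [0.45,-350,57,46,9.8]
    - [0.45,-350,57,46,9.8]
    - [0.45,-350,57,46,9.8]
    - [0.45,-350,57,46,9.8]
    - [0.45,-350,57,46,9.8]

```text
time: 2.35
tool_pos: [515.0, -200.9, 180.2]
tcp_rot: [-3.139, 0.001, 1.341]
contact_force: [0.7, -0.1, 0.0]
grip_width: 50.2
```

Run:
```python
from h import *
cap('wrist','w1')
go((515,-202.5,74),76.7)
```

```text
t 2.4 pos [ 515.2 -200.7  180.4] rpy [-1.7988e+02  5.0000e-02  7.6850e+01] w 50.9 F [-0.2  0.9  0.3]
shift [ -1.7   0.5 106.4] dist 106.0 spin 0.15
```

View pics/w1.png

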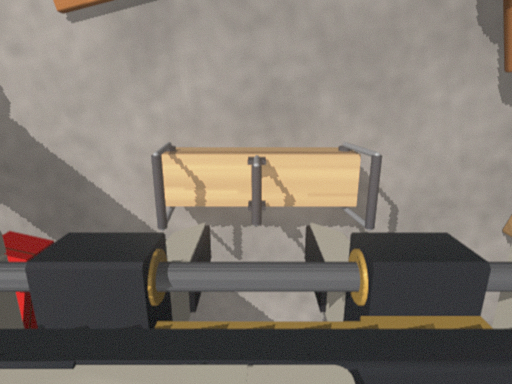

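The mid bar (u≈257) is centred between the fingers (205 and 310). I'll descend and grip.

Request:
carry_out:
  motion:
    - [0.45,-2,0,50,0]
    - [0.45,-2,0,90,0]
    - [0.45,-2,0,106,0]
    - [0.45,-2,0,106,0]
    - [1,-2,0,106,0]
    - [1,-2,0,106,0]
    - [1,-2,0,106,0]
    - [1,-2,0,106,0]
    - [1,-2,0,106,0]

```text
time: 3.52
tool_pos: [514.5, -202.8, 74.6]
tcp_rot: [-3.14, 0.001, 1.341]
contact_force: [-1.2, 0.4, 1.2]
grip_width: 6.8
```

Request:
carry_out:
  motion:
    - [1,0,0,-15,0]
    - [1,0,0,-40,0]
    - [1,0,0,-80,0]
    - [1,0,0,-120,0]
    - [1,0,0,-150,0]
    - [1,0,0,-165,0]
    - [1,0,0,-165,0]
    - [1,0,0,-165,0]
    - [1,0,0,-165,0]
    - [1,0,0,-165,0]

```text
time: 4.78
tool_pos: [514.6, -202.6, 238.7]
tcp_rot: [-3.138, 0.001, 1.341]
contact_force: [0.7, 0.5, -6.9]
grip_width: 6.9
```

Run:
```python
from h import *
cap('wrist','w2');cap('scene','s2');crop('s2',150,140,330,320,3,'s2c')
go((515,-202.5,74),76.7)
```

```text
t 4.88 pos [ 514.7 -202.7  239.1] rpy [-1.7985e+02  5.0000e-02  7.6840e+01] w 7.3 F [ 0.5  1.4 -6.6]
shift [  0.4   0.7 165.1] dist 165.0 spin 0.14
```

View pics/s2c.png

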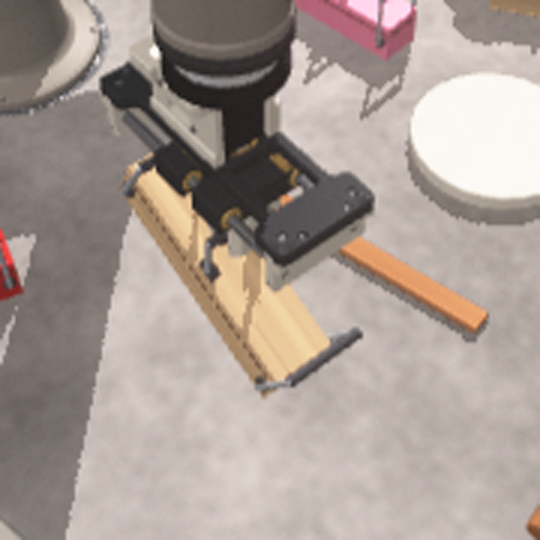

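View pics/w2.png

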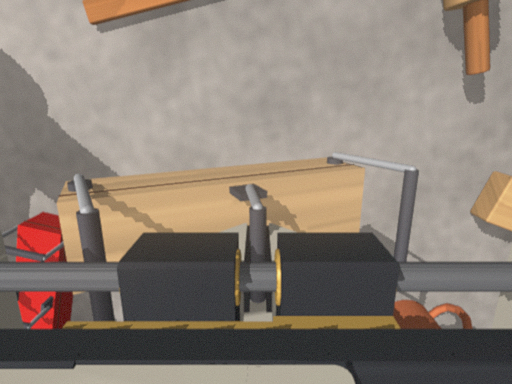

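Run:
```python
from h import *
c=load('w2');W=cloud(c)
for uv in [(110,185),(140,210),(200,195),(300,190),(350,180),(345,220),(85,225),(405,230),(405,200)]:print(uv,c['color'][uv[1],uv[0]],W[uv[1],uv[0]].round(0))
```

```text
(110, 185) [178 148 114] [ 439. -157.  221.]
(140, 210) [214 176 130] [ 457. -171.  236.]
(200, 195) [204 165 121] [ 487. -174.  222.]
(300, 190) [199 167 121] [ 545. -193.  194.]
(350, 180) [205 169 127] [ 582. -199.  177.]
(345, 220) [193 156 115] [ 573. -227.  178.]
(85, 225) [97 91 91] [ 458. -160.  285.]
(405, 230) [100  94  98] [ 603. -228.  210.]
(405, 200) [105 103 104] [ 606. -209.  208.]
```

The far end (+x) is the heavy one: lid z is about 178 at the far end and 236 at the near end. I'll lay it down again.

Request:
carry_out:
  motion:
    - [1,0,0,40,0]
    - [1,0,0,80,0]
    - [1,0,0,105,0]
    - [1,0,0,120,0]
    - [1,0,0,130,0]
    - [1,0,0,140,0]
    - [1,0,0,149,0]
    - [1,0,0,157,0]
    - [1,0,0,164,0]
    - [1,0,0,164,0]

```text
time: 6.12
tool_pos: [514.5, -202.8, 74.8]
tcp_rot: [-3.139, 0.001, 1.341]
contact_force: [-0.3, 0.2, -4.4]
grip_width: 7.0
```

Run:
```python
from h import *
cap('wrist','w3');cap('scene','s3');crop('s3',150,140,330,320,3,'s3c')
go((515,-202.5,74),76.7)
```

```text
t 6.22 pos [ 514.7 -202.9   75.2] rpy [-1.799e+02  5.000e-02  7.684e+01] w 6.5 F [-0.2 -0.1 -5.6]
shift [0.4 0.2 1.2] dist 1.0 spin 0.14
```

View pics/s3c.png

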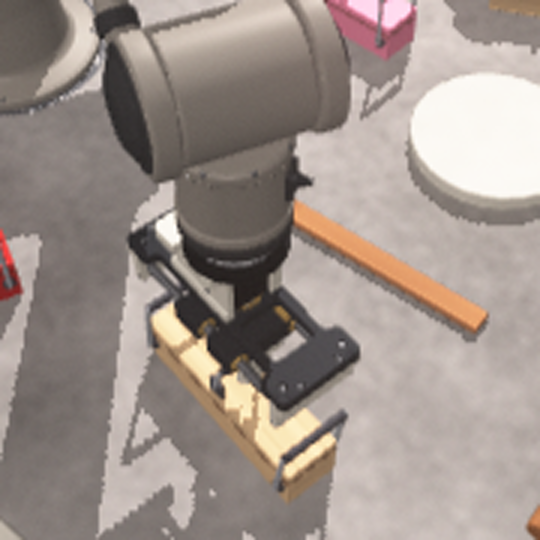

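View pics/w3.png

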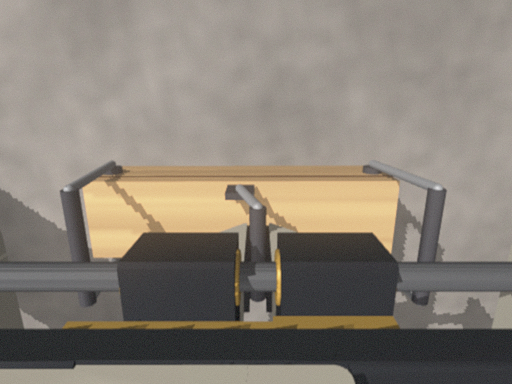

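Request:
carry_out:
  motion:
    - [1,0,0,2,0]
    - [1,0,0,3,0]
    - [1,0,0,3,0]
    - [1,0,0,3,0]

```text
time: 6.72
tool_pos: [514.9, -203.0, 74.0]
tcp_rot: [-3.141, 0.001, 1.341]
contact_force: [-5.2, 3.7, 9.8]
grip_width: 6.8
```

Run:
```python
from h import *
c=load('w3');W=cloud(c)
for uv in [(100,200),(150,200),(330,200),(380,200),(72,230),(435,230),(265,240)]:print(uv,W[uv[1],uv[0]].round(1))
go((515,-202.5,74),76.7)
```

```text
(100, 200) [ 424.9 -166.1   48.1]
(150, 200) [ 453.7 -173.3   46.6]
(330, 200) [ 560.3 -198.1   46.7]
(380, 200) [ 590.1 -205.2   46. ]
(72, 230) [ 430.1 -169.3   89.6]
(435, 230) [ 600.4 -209.    89.3]
(265, 240) [ 519.8 -194.    92.7]
t 6.72 pos [ 514.9 -203.    74. ] rpy [-1.7998e+02  8.0000e-02  7.6850e+01] w 6.8 F [-5.2  3.7  9.8]
shift [ 0.5 -0.  -0. ] dist 0.0 spin 0.15
```

Request:
carry_out:
  motion:
    - [0.45,0,0,-1,0]
    - [0.45,0,0,-1,0]
    - [0.45,0,0,-1,0]
    - [0.45,0,0,-40,0]
    - [0.45,0,0,-100,0]
    - [0.45,0,0,-150,0]
    - [0.45,0,0,-150,0]
    - [0.45,0,0,-150,0]

```text
time: 7.72
tool_pos: [514.7, -202.6, 223.3]
tcp_rot: [-3.14, 0.001, 1.341]
contact_force: [0.3, -0.5, -0.1]
grip_width: 50.6
```

Run:
```python
from h import *
c=cap('wrist','w4');W=cloud(c)
go((515,-202.5,74),76.7)
m=(W[...,2]>78)&(W[...,2]<100);m[235:]=0
n,l,s,ce=cv2.connectedComponentsWithStats(m.astype(np.uint8))
for i in range(1,n):
    a=W[l==i]
    if len(a)>40: print(len(a),ce[i].round(),a.mean(0).round(1),cv2.minAreaRect(a[:,:2].astype(np.float32)))
col=c['color'].astype(int)
m=(W[...,2]>40)&(W[...,2]<52)&(col[...,0]-col[...,2]>35)
m[235:]=0
print(cv2.minAreaRect(W[m][:,:2].astype(np.float32)),m.sum())
```

```text
t 7.78 pos [ 514.4 -202.5  222.6] rpy [-1.7985e+02  5.0000e-02  7.6850e+01] w 50.8 F [-0.5 -0.6 -0.6]
shift [  0.2   1.  148.6] dist 149.0 spin 0.15
601 [348. 176.] [ 597.8 -217.5   87.6] ((598.0411376953125, -219.05328369140625), (65.87965393066406, 8.38421630859375), 76.63410186767578)
587 [163. 176.] [ 428.7 -178.5   88. ] ((427.58648681640625, -180.01394653320312), (66.98688507080078, 8.49181842803955), 77.10295104980469)
459 [257. 177.] [ 514.8 -198.5   93.4] ((513.3058471679688, -199.842041015625), (52.827518463134766, 9.346864700317383), 77.00811767578125)
((502.1871337890625, -200.07986450195312), (564.829833984375, 118.15240478515625), 10.376514434814453) 7799
```

View pics/w4.png

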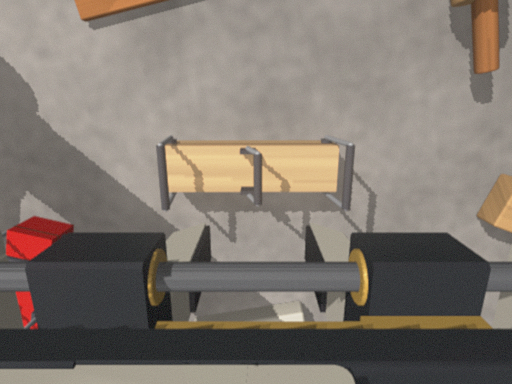

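Run:
```python
from h import *
c=load('w4');W=cloud(c)
col=c['color'].astype(int)
m=(W[...,2]>40)&(W[...,2]<52);m[230:]=0;m[:,:155]=0;m[:,355:]=0
q=W[m];h=np.radians(-13.2);a=np.array([np.cos(h),np.sin(h)]);b=np.array([-a[1],a[0]])
s=q[:,:2]@a;t=q[:,:2]@b
print(np.percentile(s,[0,1,50,99,100]),np.percentile(t,[0,1,50,99,100]),np.median(q[:,2]))
for p in [(598,-219.05),(427.6,-180),(513.3,-199.8)]:print(np.dot(p,a),np.dot(p,b))
```

```text
[449.6710689  451.94475721 537.80486803 630.15441813 632.33059647] [-109.27186585 -102.30553057  -76.59681253  -52.28397823  -43.76085786] 46.47778432199493
632.2204420158889 -76.70863834819366
457.4054954884814 -77.60137045785245
545.3625546929021 -77.30856316625785
```

The far handle, which will be the lower one, may lean slightly outward. I'll swing it inward so it can't touch the bat.

Request:
carry_out:
  motion:
    - [0.45,0,50,0,0]
    - [0.45,0,87,20,0]
    - [0.45,0,87,75,0]
    - [0.45,0,87,125,0]
    - [0.45,0,87,155,0]
    - [0.45,0,87,155,0]
    - [1,0,87,155,0]
    - [1,0,87,155,0]
    - [1,0,87,155,0]
    - [1,0,87,155,0]

```text
time: 9.02
tool_pos: [598.9, -222.4, 68.1]
tcp_rot: [-3.14, 0.001, 1.341]
contact_force: [0.4, 0.3, 0.2]
grip_width: 15.0
```

Request:
carry_out:
  motion:
    - [1,0,-6,0,0]
    - [1,0,-12,0.5,0]
    - [1,0,-18,1.5,0]
    - [1,0,-24,3,0]
    - [1,0,-28,5,0]
    - [1,0,-28,5,0]
    - [0.45,0,-28,5,0]
    - [0.45,0,-28,5,0]
    - [0.45,0,-28,-40,0]
    - [0.45,0,-28,-90,0]

```text
time: 10.28
tool_pos: [570.7, -215.5, 157.7]
tcp_rot: [-3.136, 0.0, 1.341]
contact_force: [1.0, -0.4, 0.0]
grip_width: 42.4
```

Run:
```python
from h import *
c=cap('wrist','w5');W=cloud(c);cap('scene','s5');crop('s5',150,140,330,320,3,'s5c')
go((515,-202.5,74),76.7)
m=(W[...,2]>74)&(W[...,2]<100);m[235:]=0
n,l,s,ce=cv2.connectedComponentsWithStats(m.astype(np.uint8))
for i in range(1,n):
    a=W[l==i]
    if len(a)>40: print(len(a),ce[i].round(),a.mean(0).round(1),cv2.minAreaRect(a[:,:2].astype(np.float32)))
```

```text
t 10.38 pos [ 574.1 -217.2  163.6] rpy [179.57   0.2   76.85] w 48.7 F [0.4 0.4 0.2]
shift [  1.1 -61.6  89.1] dist 108.0 spin 0.15
1044 [ 62. 194.] [ 429.7 -177.    87.1] ((427.8188781738281, -180.10482788085938), (66.40605926513672, 8.486886024475098), 76.37935638427734)
860 [259. 193.] [ 572.3 -209.8   85.7] ((571.92529296875, -213.03750610351562), (65.50059509277344, 8.755367279052734), 77.24436950683594)
756 [179. 197.] [ 515.9 -197.5   93.4] ((515.1622314453125, -199.1115264892578), (51.00112533569336, 10.943682670593262), 81.45407104492188)
```

View pics/w5.png

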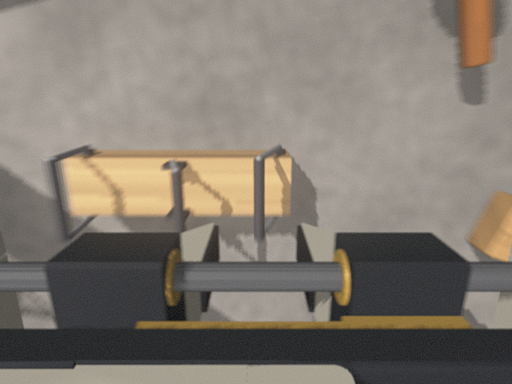

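View pics/s5c.png

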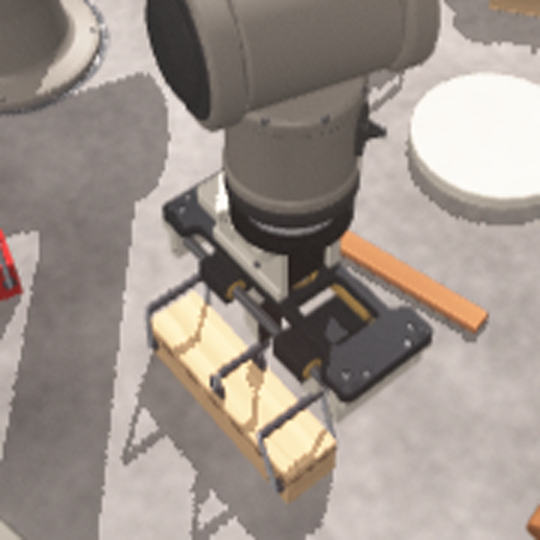

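Request:
carry_out:
  motion:
    - [0.45,0,-50,-5,0]
    - [0.45,0,-100,-5,0]
    - [0.45,0,-149,0,0]
    - [0.45,0,-149,0,0]
    - [0.45,0,-149,0,0]

```text
time: 11.0
tool_pos: [429.6, -183.6, 162.5]
tcp_rot: [3.133, 0.004, 1.341]
contact_force: [1.1, 0.3, 0.2]
grip_width: 50.5
```

Run:
```python
from h import *
c=cap('wrist','w6');W=cloud(c)
go((429,-182.7,66),76.7)
m=(W[...,2]>74)&(W[...,2]<100);m[235:]=0
n,l,s,ce=cv2.connectedComponentsWithStats(m.astype(np.uint8))
for i in range(1,n):
    a=W[l==i]
    if len(a)>40: print(len(a),ce[i].round(),a.mean(0).round(1),cv2.minAreaRect(a[:,:2].astype(np.float32)))
```

```text
t 11.05 pos [ 430.1 -183.8  162.5] rpy [179.51   0.22  76.84] w 50.3 F [-1.1 -0.8  0. ]
shift [ 1.2 -2.1 96.5] dist 97.0 spin 0.14
971 [444. 190.] [ 570.4 -210.3   85.4] ((570.9116821289062, -212.24465942382812), (64.70406341552734, 8.341285705566406), 76.73291015625)
872 [253. 192.] [ 428.  -177.2   88.1] ((427.4120178222656, -178.9387969970703), (64.78707885742188, 7.684513568878174), 76.86972045898438)
903 [371. 195.] [ 513.3 -198.3   91.6] ((512.486572265625, -199.83555603027344), (52.84539794921875, 11.888399124145508), 77.13935852050781)
```

Request:
carry_out:
  motion:
    - [0.45,1,-2,50,0]
    - [0.45,1,-2,85,0]
    - [0.45,1,-2,96,0]
    - [0.45,1,-2,96,0]
    - [1,1,-2,96,0]
    - [1,1,-2,96,0]
    - [1,1,-2,96,0]
    - [1,1,-2,96,0]
    - [1,1,-2,96,0]
    - [1,1,-2,96,0]

```text
time: 12.3
tool_pos: [429.1, -183.0, 66.6]
tcp_rot: [3.133, 0.004, 1.341]
contact_force: [-0.7, -0.3, 1.4]
grip_width: 6.8
```

Run:
```python
from h import *
go((429,-182.7,66),76.7)
```

```text
t 12.3 pos [ 429.1 -183.    66.6] rpy [179.5    0.22  76.85] w 6.8 F [-0.7 -0.3  1.4]
shift [ 0.2 -0.2  0.6] dist 1.0 spin 0.15
```

Request:
carry_out:
  motion:
    - [1,0,3,-16,0]
    - [1,0,7,-31,0]
    - [1,0,12,-46,0]
    - [1,0,19,-60,0]
    - [1,0,27,-74,0]
    - [1,0,36,-87,0]
    - [1,0,46,-99,0]
    - [1,0,57,-111,0]
    - [1,0,57,-111,0]

```text
time: 13.42
tool_pos: [484.4, -195.5, 178.4]
tcp_rot: [3.132, 0.004, 1.341]
contact_force: [-0.9, 0.2, -1.1]
grip_width: 6.5
```

Run:
```python
from h import *
cap('wrist','w7');cap('scene','s7');crop('s7',150,140,330,320,3,'s7c')
go((429,-182.7,66),76.7)
```

```text
t 13.53 pos [ 483.1 -195.   177.3] rpy [179.58   0.2   76.85] w 6.9 F [ 0.1  0.4 -2.4]
shift [  0.  -56.3 110.9] dist 124.0 spin 0.15
```

View pics/s7c.png

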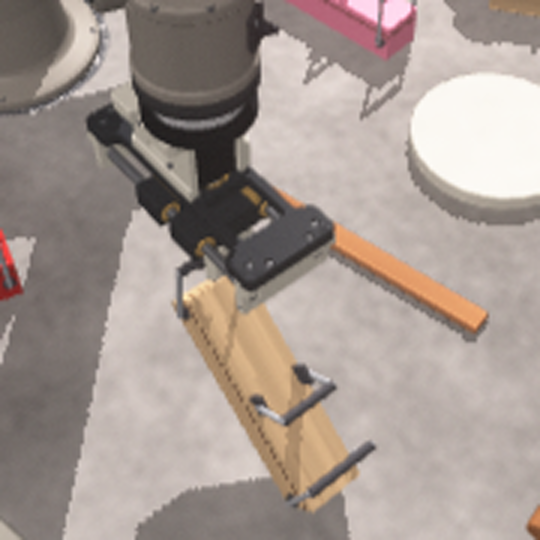

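View pics/w7.png

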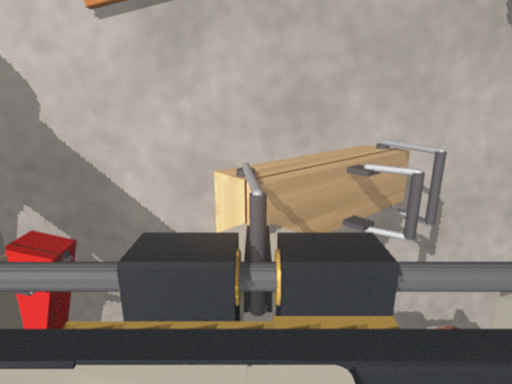

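The case is tilting as planned. I'll continue to vertical and then lift it clear.

Request:
carry_out:
  motion:
    - [1,0,12,-10,0]
    - [1,0,25,-19,0]
    - [1,0,39,-27,0]
    - [1,0,53,-35,0]
    - [1,0,68,-41,0]
    - [1,0,84,-47,0]
    - [1,0,100,-54,0]
    - [1,0,115,-64,0]
    - [1,0,125,-80,0]
    - [1,0,130,-100,0]

```text
time: 14.78
tool_pos: [608.0, -223.6, 275.4]
tcp_rot: [3.141, 0.002, 1.341]
contact_force: [0.4, -0.0, -7.0]
grip_width: 6.9
```

Request:
carry_out:
  motion:
    - [1,0,0,-25,0]
    - [1,0,0,-30,0]
    - [1,0,0,-30,0]
    - [1,0,0,-30,0]
    - [1,0,0,-30,0]
    - [1,0,0,-30,0]

```text
time: 15.52
tool_pos: [607.8, -223.5, 305.0]
tcp_rot: [-3.141, 0.002, 1.341]
contact_force: [-0.3, -0.3, -6.5]
grip_width: 6.9
```

Run:
```python
from h import *
cap('wrist','w8');cap('scene','s8');crop('s8',150,120,330,320,3,'s8c')
go((524,200,300),76.7)
```

```text
t 15.62 pos [ 608.  -223.6  305.3] rpy [1.7996e+02 1.1000e-01 7.6850e+01] w 6.5 F [-0.3 -0.7 -6.2]
shift [ 393.4 -178.2    4.4] dist 432.0 spin 0.15
```

View pics/s8c.png

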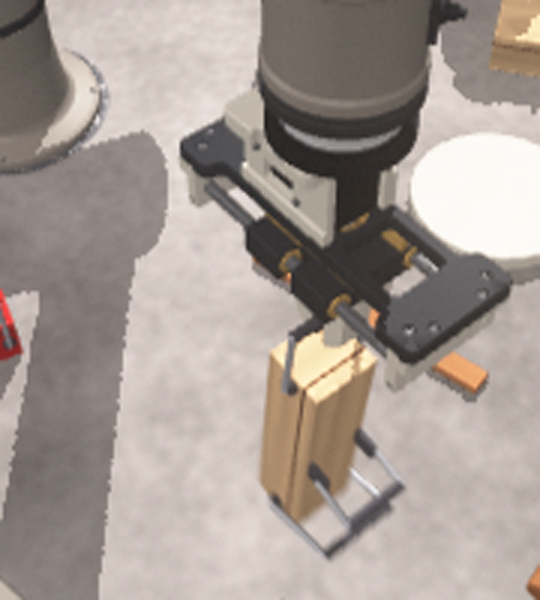

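View pics/w8.png

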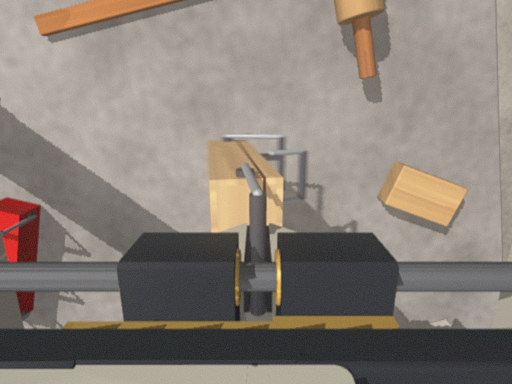

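Request:
carry_out:
  motion:
    - [1,10,-4,0,0]
    - [1,30,-13,0,0]
    - [1,60,-27,0,0]
    - [1,95,-43,0,0]
    - [1,130,-59,0,0]
    - [1,165,-75,0,0]
    - [1,200,-91,0,0]
    - [1,235,-107,0,0]
    - [1,270,-122,0,0]
    - [1,305,-138,0,0]

```text
time: 16.88
tool_pos: [542.3, 106.7, 305.0]
tcp_rot: [3.14, 0.001, 1.342]
contact_force: [0.5, 0.8, -7.1]
grip_width: 6.8
```

Run:
```python
from h import *
go((524,200.3,300),76.7)
```

```text
t 16.88 pos [542.3 106.7 305. ] rpy [1.7992e+02 8.0000e-02 7.6870e+01] w 6.8 F [ 0.5  0.8 -7.1]
shift [ 87.1 -39.1   4.8] dist 96.0 spin 0.17
```

Request:
carry_out:
  motion:
    - [1,32,-14,0,0]
    - [1,57,-26,0,0]
    - [1,75,-34,0,0]
    - [1,85,-38,5,0]
    - [1,87,-39,10,0]
    - [1,87,-39,15,0]
    - [1,87,-39,20,0]
    - [1,87,-39,20,0]
    - [1,87,-39,20,0]
    - [1,87,-39,20,0]

```text
time: 18.12
tool_pos: [524.2, 200.1, 285.0]
tcp_rot: [3.14, 0.001, 1.342]
contact_force: [1.1, 0.6, -7.0]
grip_width: 7.1
```

Run:
```python
from h import *
cap('scene','s9');crop('s9',240,60,400,240,3,'s9c');cap('wrist','w9')
go((524,200.3,245),76.7)
```

```text
t 18.23 pos [524.1 200.2 285. ] rpy [1.799e+02 8.000e-02 7.687e+01] w 6.8 F [-0.   0.5 -6.5]
shift [ 0.2 -0.2 40. ] dist 40.0 spin 0.17
```

View pics/s9c.png

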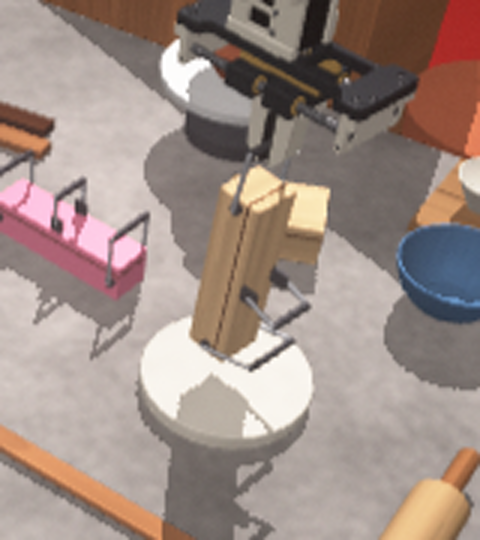

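View pics/w9.png

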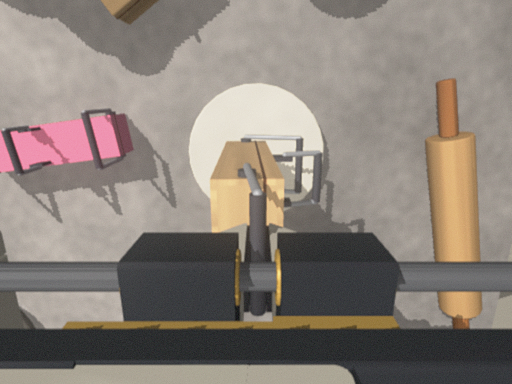

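Request:
carry_out:
  motion:
    - [1,0,0,10,0]
    - [1,0,0,20,0]
    - [1,0,0,28,0]
    - [1,0,0,33,0]
    - [1,0,0,36,0]
    - [1,0,0,37,0]
    - [1,0,0,38,0]
    - [1,0,0,38,0]
    - [1,0,0,38,0]

```text
time: 19.35
tool_pos: [524.3, 200.1, 247.1]
tcp_rot: [3.14, 0.001, 1.342]
contact_force: [0.3, 0.3, -6.2]
grip_width: 7.2
```

Request:
carry_out:
  motion:
    - [1,0,0,1,0]
    - [1,0,0,2,0]
    - [1,0,0,2,0]

```text
time: 19.73
tool_pos: [524.4, 200.2, 245.4]
tcp_rot: [3.139, 0.001, 1.342]
contact_force: [-0.2, 0.5, -4.6]
grip_width: 6.9
```

Request:
carry_out:
  motion:
    - [1,0,0,1,0]
    - [1,0,0,1.5,0]
    - [1,0,0,1.5,0]

```text
time: 20.1
tool_pos: [524.7, 200.3, 244.7]
tcp_rot: [3.138, 0.0, 1.342]
contact_force: [-1.5, -0.1, 3.2]
grip_width: 6.6
```

Run:
```python
from h import *
cap('scene','s10');crop('s10',240,60,400,240,3,'s10c');cap('wrist','w10')
go((524,200.3,245),76.7)
```

```text
t 20.2 pos [524.6 200.2 244.5] rpy [1.798e+02 2.000e-02 7.687e+01] w 6.3 F [-1.  -0.6  4.4]
shift [-0.1 -0.6 -0.5] dist 1.0 spin 0.17
```

View pics/s10c.png

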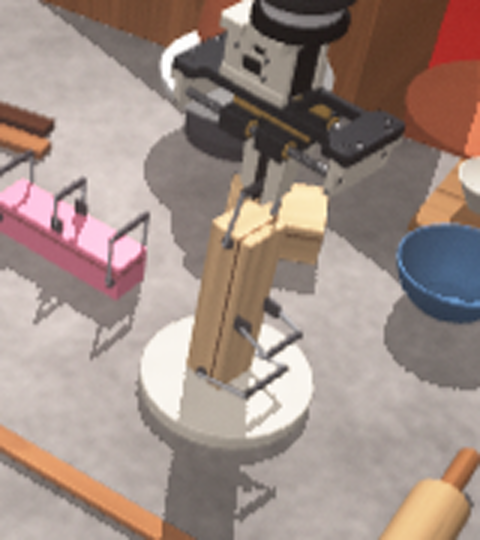

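View pics/w10.png

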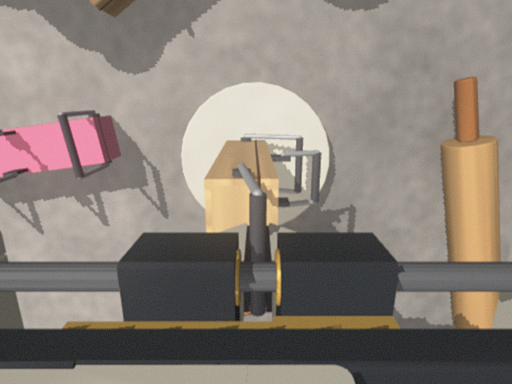

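Run:
```python
from h import *
for f in ('w9','w10'):
    c=load(f);W=cloud(c);col=c['color'].astype(int)
    h=np.radians(-13.15);a=np.array([np.cos(h),np.sin(h)]);b=np.array([-a[1],a[0]])
    m=(col[...,0]-col[...,2]>25);m[232:]=0;m[:135]=0;m[:,:195]=0;m[:,300:]=0
    for r in range(140,232,8):
        us=np.where(m[r,195:300])[0]+195
        if len(us)<5: continue
        p=W[r,us[1]+1];q=W[r,us[-1]-2]
        print(r,us[0],us[-1],(p[:2]-[524.4,200.2])@a,(q[:2]-[524.4,200.2])@a,(p[:2]-[524.4,200.2])@b,p[2],q[2])
```

```text
140 227 292 -37.36767086142282 42.37762440414835 21.44997339607619 20.37074378190414 21.147926661971724
148 223 295 -32.734452835434695 46.74872526480738 26.409160349802 123.15266541371022 20.039244219358352
156 219 273 -31.784230455249944 11.109157939819823 26.478585815940818 169.45218964924806 170.8995463444105
164 216 294 -30.353615772069908 46.30259849748558 26.46137296613588 204.1301265195403 18.019454696036746
172 212 294 -29.675705134824803 46.320323354904076 26.830593340869765 233.03931876927817 20.825156316497043
180 209 288 -29.158225538171997 38.48298385624836 26.04945710762665 251.75754644436552 21.358320450563212
188 201 284 -30.00901346173809 14.667396102934049 20.885696485091835 251.52522133273607 250.18485421951456
196 209 293 -29.486944347534504 46.022860201736826 15.923823539680436 252.22853014252422 20.315948738147654
204 210 283 -29.224198814646893 14.383749195659014 10.32677513402653 251.13757834199438 248.65988397485071
212 210 283 -29.434925007958803 14.405875479282813 4.968251295105824 251.08273197773855 249.79198741850362
220 211 283 -29.021306949803733 14.60
[... 750 characters left out ...]
637 26.093758227257318 210.38251860182152 210.61712870507637
188 203 278 -32.770023768888265 11.319927267827309 20.914115443428344 210.17454587502607 211.23643060313995
196 204 278 -32.38540680713735 11.397402279671393 15.687185878226028 210.0872009508136 211.36682222356748
204 201 278 -33.01923770048299 11.529201540084355 10.854142131098413 211.42017750814983 210.6785402634361
212 204 278 -32.53594577280025 11.679132977703642 5.7230028345606305 211.93346308601735 209.74210072410222
220 205 278 -32.245569626225844 11.771578769461943 0.07442691291768888 211.23919881440304 209.7103843958557
228 205 245 -32.43713250643388 -7.571451090193204 -5.305255748710528 211.4721652036413 253.0898284367948
```

Request:
carry_out:
  motion:
    - [1,0,0,-0.7,0]
    - [0.3,0,0,-0.7,0]
    - [0.3,0,0,-0.7,0]
    - [0.3,0,0,-0.7,0]
    - [0.3,0,0,-0.7,0]
    - [0.3,0,0,-5,0]
    - [0.3,0,0,-20,0]
    - [0.3,0,0,-45,0]
    - [0.3,0,0,-70,0]
    - [0.3,0,0,-80,0]

```text
time: 21.45
tool_pos: [524.9, 200.5, 327.1]
tcp_rot: [3.135, -0.001, 1.342]
contact_force: [-0.3, 0.3, 0.0]
grip_width: 64.3
```

Run:
```python
from h import *
cap('scene','s11');crop('s11',240,60,400,240,3,'s11c');cap('wrist','w11')
go((524,200.3,245),76.7)
```

```text
t 21.55 pos [524.7 200.5 325.9] rpy [ 1.7966e+02 -5.0000e-02  7.6870e+01] w 64.3 F [-0.2  0.  -0. ]
shift [-0.4 -1.1 80.9] dist 81.0 spin 0.17
```

View pics/s11c.png

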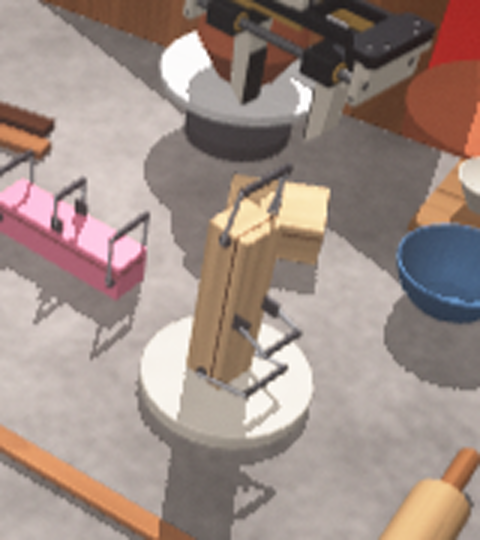

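View pics/w11.png

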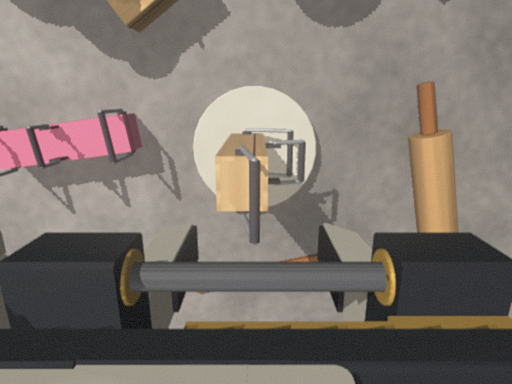

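The case stands on the bat and the gripper is clear. I'll raise it a little more, let things settle and check.

Request:
carry_out:
  motion:
    - [0.3,0,0,-20,0]
    - [0.3,0,0,-30,0]
    - [0.3,0,0,-30,0]
    - [0.3,0,0,-30,0]
    - [0.3,0,0,-30,0]
    - [0.3,0,0,-30,0]

```text
time: 22.3
tool_pos: [524.4, 200.4, 355.5]
tcp_rot: [3.136, -0.0, 1.342]
contact_force: [0.5, -0.3, 0.1]
grip_width: 64.0
```

Run:
```python
from h import *
c=cap('wrist','w12');W=cloud(c);o=bot.get_obs();print(o['time'],o['tool_pos'],o['contact_force'])
m=(W[...,2]>195)&(W[...,2]<225);m[:,:200]=0;m[:,300:]=0
q=W[m];print(m.sum(),cv2.minAreaRect(q[:,:2].astype(np.float32)))
A=np.c_[q[:,:2]-q[:,:2].mean(0),np.ones(len(q))];print('plane',np.linalg.lstsq(A,q[:,2],rcond=None)[0])
bot.close_job()
```

```text
22.35 [524.48481936 200.44741619 355.64281974] [-0.77196664  0.28756803 -0.26868158]
2092 ((512.2400512695312, 206.5409698486328), (64.9018783569336, 45.995086669921875), 77.05904388427734)
plane [-7.05382497e-03 -3.78254527e-02  2.10178883e+02]
the job is handed in; nothing more can be done
```

The case is standing upright on the round bat, heavy end down, and I handed the job in at about 22 s, inside the 58 s limit.

- **Finding the heavy end:** I lifted the case about 165 mm by its middle handle. The far (+x) end dipped clearly: the lid was about 58 mm lower at the far side of the handle than at the near side. I then laid it flat again.
- **Before standing it up:** I swung the far end's handle inward so it could not touch the bat.
- **Standing it up:** I picked the case up by the wire handle at its light (near) end, tipped it up about its heavy end, and set it on the bat.
- **Last checks:**
  - The upper end is at about 210 mm, matching 190 mm of case on a 20 mm bat, and level to within about 2° by the depth data.
  - Its centre is about 10–13 mm from the bat's centre, so the footprint is well inside the 90 mm radius.
  - The gripper is about 70 mm clear above the handle, and the contact force is about zero.
- **One disagreement:** the dip I measured was nearer 26° than the stated 17°. I put it down to the bar also turning in the pads, or to poorly chosen depth points. Which end dips is not in doubt.

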